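# Put the doming balls away in their fitted case

## Robot

A 7-joint arm with a two-finger parallel gripper is mounted at the origin on a cart in front of the work surface, level with it; the furniture and walls round the work are solid. World frame = base frame: x ahead of the robot, y to its left, z up, the work surface at z = 0. Lengths are in m, angles in rad, forces in N, time in s.
With the tool pointing down it reaches from about 0.4 to 0.875 m from the base axis. Payload 19.3 kg.
Tool frame: the origin (TCP) lies where the fingers leave the gripper's body, on its centre line; the fingertips stand bot.tip_reach ahead of it and the grasp point (between the pads) lies 54 mm ahead of it (bot.tip_reach is the distance from the TCP to the fingertips, in m); z points along the fingers, y is the line along which they close (so a half turn about z gives the same grasp; the last joint's range is limited). The gripper opens to 85 mm and grips with 20 to 120 N. Pads are 22 mm wide; open, the fingers measure 114 mm over their backs; the gripper's body (76 mm by 85 mm) begins 54 mm behind the grasp point. The pads swing forward as they close: fully open they stand 13 mm farther back than shut.
Start: joints at [1.127, 0.521, -0.036, 1.599, 0.021, 1.021, -0.113], TCP at [0.228, -0.582, 0.304] pointing down, gripper open.
Joint ranges: [-2.91, 2.91], [-0.3, 2.13], [-1.5, 1.42], [0.17, 2.43], [-1.26, 4.41], [0.16, 1.93], [-2.52, 2.52]. Speed limits (rad/s): [1.89, 1.89, 2.39, 2.39, 3.01, 3.01, 3.01].

## Interface

Orientations are given as [roll, pitch, yaw] about the fixed x, y, z axes, in that order (R = Rz(yaw) Ry(pitch) Rx(roll)).
In Python, from workcell import bot gives the robot as it stands. The module is installed in compiled form; this text tells all that it offers.
- The arm moves only by the shell command python3 -m jog 'ROWS' [FORCE]. ROWS is JSON, a list that holds one entry, the list of rows, each a list of 7 numbers: the shift along the tool's x, y, z in mm, then the turn, a rotation vector about the tool's x, y, z in rad, then the opening, from 0 (shut) to 1 (fully open). In form: [[[tx, ty, tz, wx, wy, wz, fingers], ...]]. A call has 1 to 5 rows; each row shifts and turns the commanded pose from where the row before left it, along the tool's axes as they then stand; what a row does not reach is not made up. A row lasts 1/10 s, in which the tool goes at most 50 mm and 8.59 degrees, less where a joint would pass 70% of its speed; a pose out of reach is approached as far as the arm can. A call is refused whole if a number of a shift passes 50 or a number of a turn 0.15, either way. A call with a gripper value outside its range is refused whole. The fingers move at their own pace and stop on an object; FORCE is the grip in N (left out, the last holds). Time passes only in rows, so rows that do not move let the fingers close. It gives the time, the measured TCP pose, the force, the opening and the grip force at its end, in the units of the state.
- bot.observe(): the state, without advancing time (a new reading comes with each control period).
- bot.grab_frame(name): name is "scene" or "top" or "wrist"; returns a dict with "img" (480x640x3 uint8, red, green, blue), "intrinsics" (3x3 intrinsics, pixels), "R" (3x3) and "t" (3): a world point X has camera coordinates R X + t; the wrist camera has in their place "tool_from_camera" (4x4, takes a point from camera to tool coordinates, whose origin is the TCP and whose axes are the flange's). Camera axes: x right, y down, z forward; pixel columns grow to the right and rows downward; lengths in m; the calibration is good to about 2 mm. A picture is of the moment at which its call begins: read the wrist's pose just before it. There is no depth.
- bot.job_done(): hands the job in; it is judged then, once.
Trained networks look in a picture, given as the dict that the camera call returned (one of the last four; its "shot" number tells which), for a name from the list of things; names that differ only in an ending like _2 or _b are one class to them, and where a whole thing is asked for, a point or a joint stands for the part that bears it (a point fixed in the world has none). Each returns a list of dicts, best first, with "conf" (0 to 1); they miss things now and then, are a little off and sometimes report something else, mostly with a low value. They report only what shows in the picture. A call takes as long as a camera call.
- bot.trace(query, picture): "region" (480x640 bool, what is visible of it).
- bot.spot_point(query, picture): "xyz" ([x, y, z] in m, in world coordinates, good to about 4 mm: a listed point, or the origin of a listed thing).
The state is a dict: "clock": time; "qpos": joint angles; "qd": joint speeds; "joint_efforts": joint torques, N m; "position": TCP position; "tool_rot": TCP orientation; "force": force on the tool from outside, world axes, zero at the start; "moment": the same for the moment, N m; "grip_width": finger opening in m; "finger_force": force on a finger pad.
Only numpy, scipy, OpenCV 4.12 (cv2) and the standard library are available. Lean on these libraries where they do the work, as an engineer would, in place of code of your own. Each camera call takes 0.05 s, during which the arm holds its last target. There are 200 camera calls.

## Task

Put the loose steel doming balls away in their case: turn the two brass turn-buttons aside, lift the cover panel out of its frame and lay it on the bench beside the case, then roll every ball across the felt into a cup of its own along the back wall - nudge them over the felt, do not pick them up, because jaws mark the polish. When all the balls sit in cups, lay the cover flat back in its frame so that it locks them in, and turn both buttons back over it; leave the dapping block, the punches and the flux jar where they stand.

Things in the scene. Friction and masses are not known exactly. Their poses are not given: they have to be found in the camera images.
- ball_case: Fixed dark wooden case, 192 mm deep (x), 278 mm wide (y) without the button blocks. Origin under the base, x to its back (roughly away from the robot), y to its left, z up. Its floor is a flat grey felt deck 26 mm above the bench, x = -85 to 85 mm, y = -125 to 125 mm. The front part of the deck (up to x = 17 mm) has a low rim, 16 mm above the felt and 10 to 14 mm thick
- cover_seat (a point): Where the cover's origin lies when home: x = 57.5, y = 0 mm of the case, 63 mm above the bench. The case's rear part (x = 17 to 85 mm) is open to the front; its 14 mm end walls and 12 mm back wall (inner face x = 85 mm) are rebated as the cover's frame: ledge 37 mm above the felt, rim 6 mm higher (69 mm above the bench) on all sides but the front, where only the end walls have it
- cup_0 (a point): Centre of the mouth of a round cup in the felt, at the felt's level, at x = 63.5 mm, y = -87 mm of the case: hole 31 mm wide, 12 mm deep, 21.5 mm in front of the back wall. A ball rolled over it drops about 7 mm; its centre is then about 13 mm above the felt, and its top 33 mm
- cup_1 (a point): Centre of the mouth of a round cup in the felt, at the felt's level, at x = 63.5 mm, y = -29 mm of the case: hole 31 mm wide, 12 mm deep, 21.5 mm in front of the back wall. A ball rolled over it drops about 7 mm; its centre is then about 13 mm above the felt, and its top 33 mm
- cup_2 (a point): Centre of the mouth of a round cup in the felt, at the felt's level, at x = 63.5 mm, y = 29 mm of the case: hole 31 mm wide, 12 mm deep, 21.5 mm in front of the back wall. A ball rolled over it drops about 7 mm; its centre is then about 13 mm above the felt, and its top 33 mm
- cup_3 (a point): Centre of the mouth of a round cup in the felt, at the felt's level, at x = 63.5 mm, y = 87 mm of the case: hole 31 mm wide, 12 mm deep, 21.5 mm in front of the back wall. A ball rolled over it drops about 7 mm; its centre is then about 13 mm above the felt, and its top 33 mm
- ball_0: Polished steel doming ball, oiled and slippery, 40 mm across, about 0.26 kg; origin at its centre, axes meaningless (it rolls). Lies loose on the felt of the front part at the start, its centre 46 mm above the bench (in a cup: about 39 mm). All alike; two to four are present. The felt brakes it: let go at 5 cm/s it stops within a few mm
- ball_1: Polished steel doming ball, oiled and slippery, 40 mm across, about 0.26 kg; origin at its centre, axes meaningless (it rolls). Lies loose on the felt of the front part at the start, its centre 46 mm above the bench (in a cup: about 39 mm). All alike; two to four are present. The felt brakes it: let go at 5 cm/s it stops within a few mm
- ball_2: Polished steel doming ball, oiled and slippery, 40 mm across, about 0.26 kg; origin at its centre, axes meaningless (it rolls). Lies loose on the felt of the front part at the start, its centre 46 mm above the bench (in a cup: about 39 mm). All alike; two to four are present. The felt brakes it: let go at 5 cm/s it stops within a few mm
- ball_3: Polished steel doming ball, oiled and slippery, 40 mm across, about 0.26 kg; origin at its centre, axes meaningless (it rolls). Lies loose on the felt of the front part at the start, its centre 46 mm above the bench (in a cup: about 39 mm). All alike; two to four are present. The felt brakes it: let go at 5 cm/s it stops within a few mm
- cover: Light wooden cover panel, 61 (x) by 260 (y) by 6 mm, about 0.16 kg, held in the case's frame at the start. Origin at the centre of its underside, x towards the back of the case, z up. On top it has a dark grip rib, 40 mm long in x (x = -20 to 20 mm), 14 mm thick in y, its top 32 mm above the underside: pinch it across y. In the frame it has 2 mm play on every side. If a ball is not in a cup the cover cannot lie flat
- button_left (a joint): Angle of the brass turn-button at the left end of the case: 0 = nose inwards, 18 mm over the cover's end and 2.5 mm above it (locked); 1.57 = quarter turn clockwise seen from above: nose to the back, tail and peg to the front, cover free (clear of it from about 1.3 on). Range -0.15 to 1.6; a little stiff (1.5 N at the peg), stays where it is left
- button_right (a joint): Angle of the brass turn-button at the right end of the case: 0 = nose inwards, 18 mm over the cover's end and 2.5 mm above it (locked); 1.57 = quarter turn anticlockwise seen from above: nose to the back, tail and peg to the front, cover free (clear of it from about 1.3 on). Range -0.15 to 1.6; a little stiff (1.5 N at the peg), stays where it is left
- pivot_left (a point): Pivot of the left turn-button, on its vertical axis, at x = 57.5, y = 151 mm of the case, 71.5 mm above the bench, on a block outside the end wall (40 mm in x, 24 mm in y, 69 mm high)
- pivot_right (a point): Pivot of the right turn-button, on its vertical axis, at x = 57.5, y = -151 mm of the case, 71.5 mm above the bench, on a block outside the end wall (40 mm in x, 24 mm in y, 69 mm high)
- peg_left (a point): Middle of the upright thumb peg on the tail of the left turn-button, 28 mm from the pivot (outside it when locked, in front of it when free): round, 12 mm thick, standing from 75.5 to 99.5 mm above the bench; this point is 87.5 mm above the bench. Pinch or push it sideways to turn the button
- peg_right (a point): Middle of the upright thumb peg on the tail of the right turn-button, 28 mm from the pivot (outside it when locked, in front of it when free): round, 12 mm thick, standing from 75.5 to 99.5 mm above the bench; this point is 87.5 mm above the bench. Pinch or push it sideways to turn the button
- dapping_block: Bystander: brass cube with cups, 40 mm, origin under it
- dapping_punch_large: Bystander: steel punch standing upright, 20 mm thick, 72 mm tall, origin under it
- dapping_punch_small: Bystander: steel punch standing upright, 16 mm thick, 68 mm tall, origin under it
- flux_jar: Bystander: white plastic jar with a purple cap, 60 mm wide, 83 mm tall, origin under it

How it is judged:
By the outcome, as a careful person would: the job done as asked, in the order asked, and still so for the second after the job is handed in, with the robot touching nothing.
Of ball_0, ball_1, ball_2, ball_3 only 2 to 4 are there at a start; the rules pass over those that are not, and their reading is None.
At some moment in a run one of ball_0, ball_1, ball_2, ball_3 may be knocked a few centimetres aside while the robot is not near it.
Once in a run the grip may slacken for a moment while it holds something.
It also fails if it takes over 208 s, if anything falls off the work surface, if the arm or the gripper's body presses on something with over 40 N, if the wrist force passes 120 N, or if a joint passes its speed limit or range.

## Working session

There is one attempt and no reset: what is moved stays moved. The work goes in short steps, Python scripts to look and compute and a shell command to move; the robot and the scene stay as the last step left them, time stands still between calls to the robot, and variables do not carry over. Pictures are saved under pics/ and viewed, at most 14 in all, crops included, and the job is handed in when it is done.

```bash
mkdir -p pics; cat > h.py <<'E'
from workcell import bot
import numpy as np, cv2
def snap(cam,name=None):
    f=bot.grab_frame(cam)
    if name: cv2.imwrite(f'pics/{name}.png',f['img'][:,:,::-1])
    return f
E
python3 - <<'E'
from h import *
s=bot.observe(); print(s['clock'],s['position'],s['tool_rot'],bot.tip_reach,s['grip_width'])
for c in ('top','scene'):
    f=snap(c,c+'0')
    for q in ['ball_case','cover_seat','cup_0','ball_0','cover','pivot_left','pivot_right','peg_left','peg_right','dapping_block','dapping_punch_large','dapping_punch_small','flux_jar']:
        print(c,q,[(np.round(r['xyz'],4).tolist(),round(r['conf'],2)) for r in bot.spot_point(q,f)[:5]])
E
```

```text
0.0 [ 0.22810188 -0.58163091  0.3033336 ] [-3.14048540e+00  1.00944185e-04  3.73820339e-01] 0.0726 0.08559443529438772
top ball_case [([0.5332, -0.0657, -0.0004], 0.76), ([0.4031, 0.3439, 0.0025], 0.45)]
top cover_seat [([0.589, -0.0633, 0.0581], 0.59)]
top cup_0 [([0.5987, 0.0249, 0.0251], 0.85), ([0.5929, -0.0336, 0.0212], 0.77), ([0.591, -0.094, 0.0213], 0.76), ([0.5869, -0.1534, 0.0268], 0.55)]
top ball_0 [([0.5074, -0.1531, 0.0436], 0.75), ([0.3809, 0.2571, -0.0006], 0.74), ([0.4906, 0.0433, 0.0428], 0.51), ([0.5182, -0.0279, 0.0462], 0.49)]
top cover [([0.5889, -0.0637, 0.0564], 0.93)]
top pivot_left [([0.5947, 0.0832, 0.0671], 0.8)]
top pivot_right [([0.3558, 0.357, 0.0034], 0.41)]
top peg_left [([0.6008, 0.1112, 0.0922], 0.6), ([0.5689, -0.2426, 0.0847], 0.33)]
top peg_right [([0.5702, -0.2452, 0.086], 0.68)]
top dapping_block [([0.4016, 0.343, 0.0008], 0.78), ([0.5919, -0.0952, 0.0257], 0.59)]
top dapping_punch_large [([0.4933, 0.0384, 0.0437], 0.46), ([0.375, 0.256, -0.0012], 0.38), ([0.4029, 0.3422, 0.0035], 0.38)]
top dapping_punch_small [([0.5788, -0.2137, 0.0696], 0.72)
[... 411 characters left out ...]
ne ball_0 [([0.5214, -0.0321, 0.0433], 0.64), ([0.4956, 0.0401, 0.051], 0.6), ([0.5122, -0.1479, 0.0456], 0.45)]
scene cover [([0.6001, -0.0343, 0.0305], 0.48)]
scene pivot_left [([0.6026, 0.0841, 0.0747], 0.92)]
scene pivot_right [([0.577, -0.2123, 0.0713], 0.57), ([0.5768, -0.2435, 0.0838], 0.46)]
scene peg_left [([0.6011, 0.1117, 0.0864], 0.45), ([0.5982, -0.035, 0.0292], 0.21)]
scene peg_right [([0.5905, -0.0623, 0.062], 0.54), ([0.575, -0.2422, 0.0853], 0.53)]
scene dapping_block []
scene dapping_punch_large [([0.3745, 0.2599, -0.0002], 0.75)]
scene dapping_punch_small [([0.5904, -0.064, 0.0614], 0.36)]
scene flux_jar [([0.5602, 0.4491, 0.0004], 0.78), ([0.5221, -0.0337, 0.0458], 0.71)]
```

View pics/top0.png

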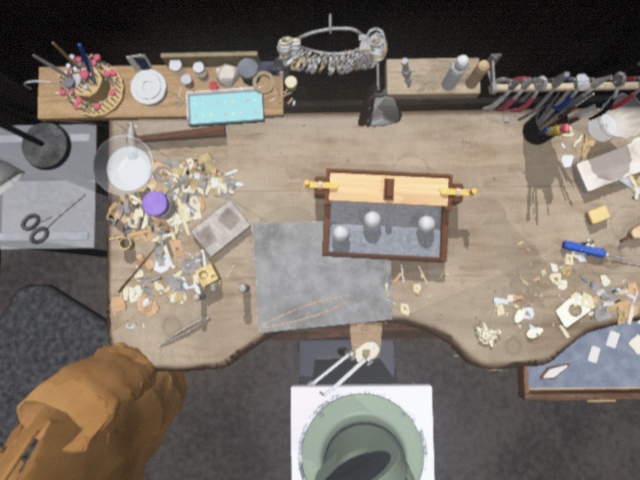

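View pics/scene0.png

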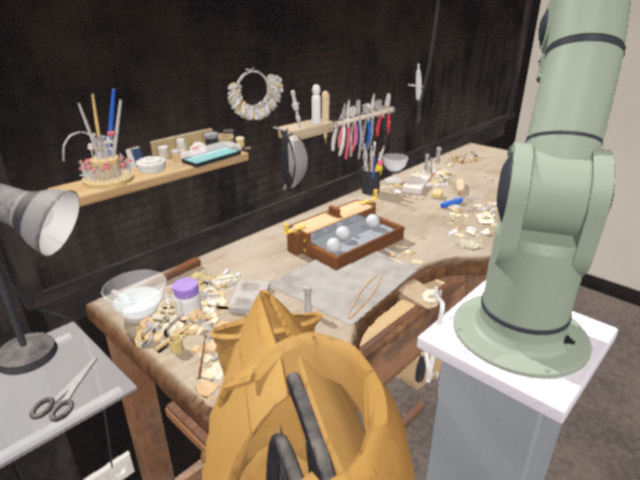

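The view shows three balls in the front tray, at top-image pixels (340,233), (372,218) and (426,224). The cover has its rib at (389,188), and the button pegs are at (312,184) and (470,192). All the bystanders are on the left, and the bench right of the case, around (515,220), is free for the cover. Next I'll align the tool with the case and move above it.

```bash
cat >> h.py <<'E'
from scipy.optimize import least_squares
from scipy.spatial.transform import Rotation as Ro
def c2w(p,pose):  # case xy mm -> world xy m
    ox,oy,c=pose; X,Y=np.array(p)/1000; return np.array([ox+X*np.cos(c)-Y*np.sin(c), oy+X*np.sin(c)+Y*np.cos(c)])
def w2c(w,pose):
    ox,oy,c=pose; d=np.array(w[:2])-[ox,oy]; return np.round(1000*np.array([d[0]*np.cos(c)+d[1]*np.sin(c),-d[0]*np.sin(c)+d[1]*np.cos(c)]),1)
def fit(obs):
    r=least_squares(lambda q: np.concatenate([1000*(c2w(p,q)-np.array(w)) for p,w in obs]),[.532,-.06,-.083],loss='soft_l1',f_scale=3)
    return r.x, r.fun.reshape(-1,2).round(1).tolist()
def st(pose=None):
    s=bot.observe(); e=s['tool_rot']; print('t%.1f'%s['clock'],'pos',np.round(s['position'],4).tolist(),'rot',np.round(e,3).tolist(),'F',np.round(s['force'],1).tolist(),'w%.4f'%s['grip_width'],'gf',s['finger_force'],'case',w2c(s['position'],pose) if pose is not None else '')
    return s
E
python3 - <<'E'
from h import *
obs=[((63.5,87),(.5987,.0249)),((63.5,29),(.5929,-.0336)),((63.5,-29),(.591,-.094)),((63.5,-87),(.5869,-.1534)),((57.5,0),(.589,-.0634)),((57.5,0),(.5894,-.0639)),((57.5,151),(.5947,.0832)),((57.5,151),(.6026,.0841)),((57.5,-151),(.577,-.2123)),((57.5,179),(.6008,.1112)),((57.5,179),(.6011,.1117)),((57.5,-179),(.5702,-.2452)),((57.5,-179),(.575,-.2422)),((0,0),(.5332,-.0657)),((0,0),(.5338,-.0597)),((63.5,87),(.6039,.0229)),((63.5,29),(.5994,-.0354)),((63.5,-29),(.5911,-.0941)),((63.5,-87),(.5861,-.1519))]
print(fit(obs))
E
python3 -m jog '[[[0,0,0,0,0,0.115,1],[0,0,0,0,0,0.115,1],[0,0,0,0,0,0.115,1],[0,0,0,0,0,0.115,1],[0,0,0,0,0,0,1]]]'
python3 -c "
from h import *; st(); print(bot.observe()['qpos'])"
```

```text
(array([ 0.53074631, -0.06034551, -0.07711955]), [[2.1, -3.4], [3.4, -2.7], [0.8, -0.2], [0.5, 1.4], [-0.9, -1.4], [-1.3, -0.9], [5.0, 2.6], [-2.9, 1.7], [-0.6, -3.0], [1.1, 2.5], [0.8, 2.0], [4.1, 2.0], [-0.7, -1.0], [-2.5, 5.4], [-3.1, -0.6], [-3.1, -1.4], [-3.1, -0.9], [0.7, -0.1], [1.3, -0.1]])
clock: 1.9
position: [0.2283, -0.5818, 0.3039]
tool_rot: [3.142, 0.0, -0.088]
force: [0.1, -0.2, -0.7]
grip_width: 0.0856
finger_force: 0.0
t1.9 pos [0.2283, -0.5818, 0.3039] rot [3.142, 0.0, -0.088] F [0.1, -0.2, -0.7] w0.0856 gf 0.0 case 
[ 1.05037448  0.52300677  0.07638987  1.6039616  -0.04462007  1.016365
 -0.51892418]
```

```bash
for i in 1 2 3; do python3 -m jog '[[[20.5,-44.7,-5,0,0,0,0.4],[20.5,-44.7,-5,0,0,0,0.4],[20.5,-44.7,-5,0,0,0,0.4],[20.5,-44.7,-5,0,0,0,0.4]]]'>/dev/null; done
python3 -m jog '[[[0,0,0,0,0,0,0.4],[0,0,0,0,0,0,0.4]]]'
cat >> h.py <<'E'
def wristspot(qs,name=None):
    s=bot.observe(); f=snap('wrist',name)
    return f,{q:[(np.round(r['xyz'],4).tolist(),round(r['conf'],2)) for r in bot.spot_point(q,f)[:5]] for q in qs}
E
python3 - <<'E'
from h import *
st(); f,r=wristspot(['cup_0','ball_0','pivot_left','peg_left','peg_right','cover'],'w1')
for k in r: print(k,r[k])
print(f['tool_from_camera'].round(3).tolist(), f['intrinsics'].tolist(), bot.tip_reach)
E
```

```text
clock: 3.3
position: [0.5197, -0.0677, 0.3638]
tool_rot: [3.141, 0.0, -0.081]
force: [0.8, -0.4, 0.5]
grip_width: 0.0345
finger_force: 0.0
t3.3 pos [0.5197, -0.0677, 0.3638] rot [3.141, 0.0, -0.081] F [0.8, -0.4, 0.5] w0.0345 gf 0.0 case 
cup_0 []
ball_0 [([0.5232, -0.0322, 0.0425], 0.9), ([0.493, 0.0388, 0.048], 0.71), ([0.5118, -0.1463, 0.0442], 0.67)]
pivot_left [([0.5966, 0.0839, 0.0687], 0.84), ([0.4044, 0.3379, -0.0024], 0.39)]
peg_left [([0.5981, 0.114, 0.0896], 0.73)]
peg_right [([0.5748, -0.2424, 0.0849], 0.86), ([0.5845, -0.0705, 0.0648], 0.58), ([0.4966, 0.0406, 0.048], 0.38)]
cover [([0.5858, -0.0668, 0.0645], 0.95)]
[[0.0, -0.959, -0.285, 0.073], [1.0, -0.0, 0.001, -0.0], [-0.001, -0.285, 0.959, -0.07], [0.0, 0.0, 0.0, 1.0]] [[376.1913022866601, 0.0, 323.3881098326473], [0.0, 376.1913022866601, 244.20188210699212], [0.0, 0.0, 1.0]] 0.0726
```

View pics/w1.png

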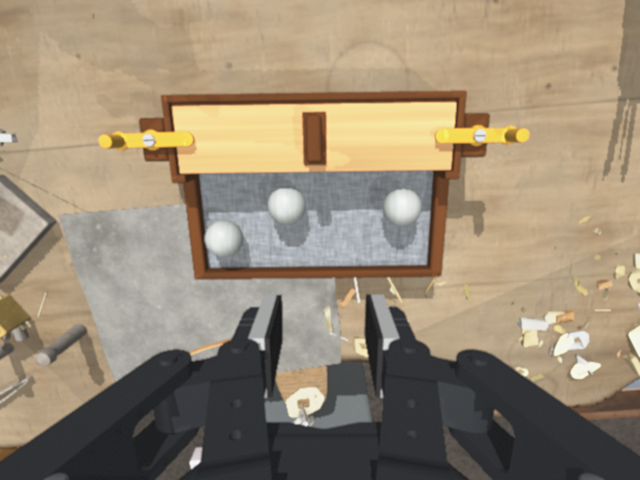

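The wrist view shows the case's back corners at about (164,97) and (466,92). The front corners are at (197,277) and (440,275), the pivot screws at (149,140) and (480,136), and the rib at (314,138). I'll fit the case pose from these pixels.

```bash
cat >> h.py <<'E'
def proj(P,f,pos,rot):
    T=f['tool_from_camera']; R=Ro.from_euler('xyz',rot).as_matrix()
    pc=T[:3,:3].T@(R.T@(np.array(P)-pos)-T[:3,3]); u=f['intrinsics']@pc; return u[:2]/u[2]
def unproj(uv,z,f,pos,rot):
    T=f['tool_from_camera']; R=Ro.from_euler('xyz',rot).as_matrix()
    d=R@T[:3,:3]@np.linalg.inv(f['intrinsics'])@[*uv,1]; o=R@T[:3,3]+pos
    return o+d*(z-o[2])/d[2]
E
python3 - <<'E'
from h import *
s=bot.observe(); f=bot.grab_frame('wrist'); pos,rot=s['position'],s['tool_rot']
o=[((97,139),.069,(164,96)),((97,-139),.069,(466,92)),((-95,139),.042,(196,277)),((-95,-139),.042,(440,275)),((57.5,151),.075,(149,140)),((57.5,-151),.075,(480,136))]
obs=[(p,unproj(uv,z,f,pos,rot)[:2]) for p,z,uv in o]; q,r=fit(obs); print(q,r)
for z,uv in ((.095,(314,113)),(.095,(314,163))): print('rib',w2c(unproj(uv,z,f,pos,rot),q))
for uv in ((286,205),(224,238),(402,207)): print('ball',w2c(unproj(uv,.046,f,pos,rot),q),unproj(uv,.046,f,pos,rot).round(4))
for p in ((57.5,179),(57.5,-179),(57.5,0)): print(p,c2w(p,q).round(4))
E
```

```text
[ 0.53090141 -0.0628871  -0.0761985 ] [[2.3, 2.6], [1.5, -1.8], [-3.2, 3.3], [-3.1, -2.4], [0.7, -1.7], [0.5, 0.7]]
rib [77.6 -0.1]
rib [35.9  0.6]
ball [-10.5  31.9] [ 0.5228 -0.0303  0.046 ]
ball [-45.6  99.7] [0.493 0.04  0.046]
ball [-14.  -89.4] [ 0.5102 -0.151   0.046 ]
(57.5, 179) [0.6019 0.1112]
(57.5, -179) [ 0.5746 -0.2457]
(57.5, 0) [ 0.5882 -0.0673]
```

```bash
echo 'Q=(.531,-.0618,-.0765)' >> h.py
python3 -m jog '[[[13.6,-37.2,37.8,0,0,0,0.4],[13.6,-37.2,37.8,0,0,0,0.4],[13.6,-37.2,37.8,0,0,0,0.4],[13.6,-37.2,37.8,0,0,0,0.4],[13.6,-37.2,37.8,0,0,-0.005,0.4]]]'>/dev/null
python3 -m jog '[[[0,0,0,0,0,0,0.4],[0,0,0,0,0,0,0.4]]]'
python3 - <<'E'
from h import *
st(Q); f,r=wristspot(['peg_left','pivot_left'],'w2'); print(r,[w2c(x[0],Q) for x in r['peg_left']+r['pivot_left']])
E
```

```text
clock: 4.4
position: [0.5957, 0.0956, 0.1903]
tool_rot: [3.141, 0.002, -0.08]
force: [0.3, -0.9, 0.6]
grip_width: 0.0342
finger_force: 0.0
t4.4 pos [0.5957, 0.0956, 0.1903] rot [3.141, 0.002, -0.08] F [0.3, -0.9, 0.6] w0.0342 gf 0.0 case [ 52.5 161.8]
{'peg_left': [([0.599, 0.1122, 0.0863], 0.87)], 'pivot_left': [([0.6004, 0.0845, 0.0666], 0.88)]} [array([ 54.5, 178.7]), array([ 58. , 151.2])]
```

View pics/w2.png

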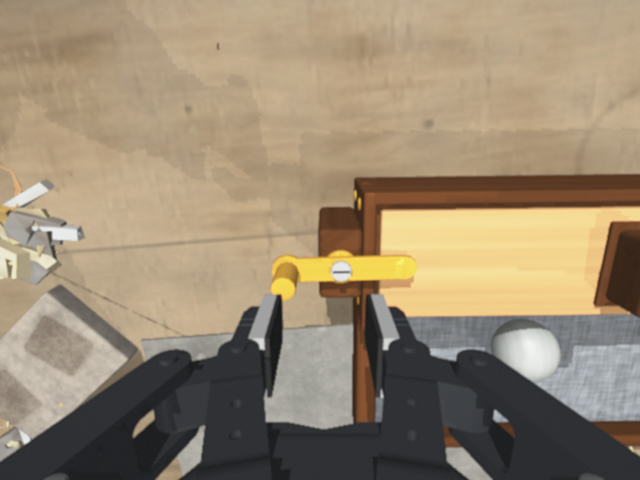

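```bash
python3 - <<'E'
from h import *
s=bot.observe(); f=bot.grab_frame('wrist'); a=(f,s['position'],s['tool_rot'])
print(w2c(unproj((342,271),.075,*a),Q), w2c(unproj((284,290),.0995,*a),Q), w2c(unproj((357,181),.069,*a),Q))
E
python3 -m jog '[[[5,-8.7,0,0,0,0,0.4],[0,-8.7,0,0,0,0,0.4],[0,0,0,0,0,0,0.4]]]'
python3 -c "
from h import *; st(Q)"
```

```text
[ 55.4 150.7] [ 55.3 179.1] [102.2 143.1]
clock: 4.9
position: [0.6026, 0.114, 0.1916]
tool_rot: [-3.14, -0.001, -0.08]
force: [0.0, 0.6, -0.1]
grip_width: 0.034
finger_force: 0.0
t4.9 pos [0.6026, 0.114, 0.1916] rot [-3.14, -0.001, -0.08] F [0.0, 0.6, -0.1] w0.0340 gf 0.0 case [ 57.9 180.8]
```

```bash
python3 -m jog '[[[0,0.5,13,0,0,0,0.4],[0,0.5,13,0,0,0,0.4],[0,0.5,11,0,0,0,0.4],[0,0,0,0,0,0,0.2],[0,0,0,0,0,0,0]]]' 25 | grep -E 'pos|force'
python3 -m jog '[[[0,0,0,0,0,0,0],[0,0,0,0,0,0,0],[0,0,0,0,0,0,0]]]' 25
python3 -c "
from h import *; st(Q);print(bot.tip_reach)"
```

```text
position: [0.6019, 0.1136, 0.1535]
force: [2.4, 4.9, -19.5]
finger_force: 26.6
clock: 5.7
position: [0.6018, 0.1134, 0.1536]
tool_rot: [-3.138, 0.001, -0.079]
force: [1.3, 14.5, -15.5]
grip_width: 0.0106
finger_force: 26.9
t5.7 pos [0.6018, 0.1134, 0.1536] rot [-3.138, 0.001, -0.079] F [1.3, 14.5, -15.5] w0.0106 gf 26.8767249584198 case [ 57.2 180.1]
0.0726
```

```bash
python3 -m jog '[[[-7.2,1,0,0,0,0,0],[-6.8,2.8,0,0,0,0,0],[-5.8,4.4,0,0,0,0,0]]]' | grep -E 'pos|force'
python3 -m jog '[[[-4.4,5.8,0,0,0,0,0],[-2.8,6.8,0,0,0,0,0],[-1,7.2,0,0,0,0,0],[0,0,0,0,0,0,0]]]' | grep -E 'pos|force|grip'
python3 -c "
from h import *; st(Q)"
```

```text
position: [0.5805, 0.1082, 0.1537]
force: [-7.4, 23.5, -12.4]
finger_force: 27.4
position: [0.5707, 0.0868, 0.1539]
force: [-5.8, 10.0, -7.1]
grip_width: 0.0104
finger_force: 27.2
t6.4 pos [0.5707, 0.0868, 0.1539] rot [-3.14, 0.003, -0.08] F [-5.8, 10.0, -7.1] w0.0104 gf 27.156151235103607 case [ 28.3 151.2]
```

```bash
python3 -m jog '[[[0,0,0,0,0,0,0.4],[0,0,0,0,0,0,0.4],[0,0,-25,0,0,0,0.4],[0,0,-20,0,0,0,0.4]]]' | grep -E 'pos|force'
python3 -m jog '[[[3.6,41,0,0,0,0,0.4],[3.6,41,0,0,0,0,0.4],[3.6,41,0,0,0,0,0.4],[3.6,41,0,0,0,0,0.4]]]' >/dev/null
python3 -m jog '[[[3.6,41,0,0,0,0,0.4],[3.6,41,0,0,0,0,0.4],[3.6,41,0,0,0,0,0.4],[3.6,41,0,0,0,0,0.4],[0,0,0,0,0,0,0.4]]]' >/dev/null
python3 -m jog '[[[0,0,0,0,0,0,0.4]]]' >/dev/null
python3 - <<'E'
from h import *
st(Q); f,r=wristspot(['peg_right','pivot_right'],'w3'); print([w2c(x[0],Q) for x in r['peg_right']+r['pivot_right']])
E
```

```text
position: [0.5722, 0.0848, 0.2001]
force: [0.3, 0.1, 0.5]
finger_force: 0.0
t7.8 pos [0.5738, -0.2453, 0.1993] rot [3.141, 0.0, -0.083] F [-0.2, 0.9, -0.2] w0.0341 gf 0.0 case [  56.7 -179.7]
[array([  57.3, -177.3]), array([  62.1, -151.9])]
```

View pics/w3.png

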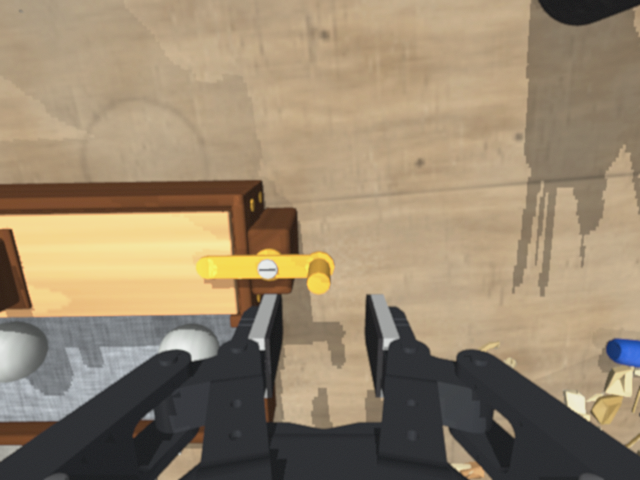

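```bash
python3 -m jog '[[[0,-0.5,16,0,0,0,0.4],[0,-0.5,16,0,0,0,0.4],[0,0,14,0,0,0,0.4],[0,0,0,0,0,0,0.2],[0,0,0,0,0,0,0]]]' 25 | grep -E 'pos|force'
python3 -m jog '[[[0,0,0,0,0,0,0],[0,0,0,0,0,0,0]]]' 25| grep -E 'pos|force'
python3 -m jog '[[[-7.2,-1,0,0,0,0,0],[-6.8,-2.8,0,0,0,0,0],[-5.8,-4.4,0,0,0,0,0]]]' | grep -E 'pos|force'
python3 -m jog '[[[-4.4,-5.8,0,0,0,0,0],[-2.8,-6.8,0,0,0,0,0],[-1,-7.2,0,0,0,0,0],[0,0,0,0,0,0,0]]]' | grep -E 'pos|force|grip'
python3 -c "
from h import *; st(Q)"
python3 -m jog '[[[0,0,0,0,0,0,0.4],[0,0,0,0,0,0,0.4],[0,0,-25,0,0,0,0.4],[0,0,-20,0,0,0,0.4]]]' | grep -E 'pos|force'
```

```text
position: [0.574, -0.2429, 0.1528]
force: [1.4, 2.6, -16.1]
finger_force: 24.2
position: [0.5739, -0.2428, 0.1529]
force: [1.5, 2.1, -19.6]
finger_force: 24.2
position: [0.5543, -0.2352, 0.1533]
force: [-0.7, -12.3, -16.5]
finger_force: 24.6
position: [0.5461, -0.2134, 0.1532]
force: [-15.4, -0.3, -1.7]
grip_width: 0.0108
finger_force: 25.7
t9.3 pos [0.5461, -0.2134, 0.1532] rot [3.141, 0.005, -0.082] F [-15.4, -0.3, -1.7] w0.0108 gf 25.731419920921326 case [  26.6 -150.1]
position: [0.5491, -0.2131, 0.1996]
force: [0.9, -0.0, -0.1]
finger_force: 0.0
```

```bash
echo 'Q=(.531,-.0605,-.0765)' >> h.py
python3 -m jog '[[[6.7,-37.8,0,0,0,-0.005,0.5],[6.7,-37.8,0,0,0,0,0.5],[6.7,-37.8,0,0,0,0,0.5],[6.7,-37.8,0,0,0,0,0.5],[0,0,0,0,0,0,0.5]]]' >/dev/null
python3 -m jog '[[[0,0,0,0,0,0,0.5]]]' >/dev/null
python3 - <<'E'
from h import *
s=st(Q); f,r=wristspot(['cover'],'w4'); print([w2c(x[0],Q) for x in r['cover']])
E
```

```text
t10.3 pos [0.5876, -0.0637, 0.1989] rot [-3.142, -0.001, -0.075] F [0.7, -1.2, 0.3] w0.0427 gf 0.0 case [56.7  1.2]
[]
```

View pics/w4.png

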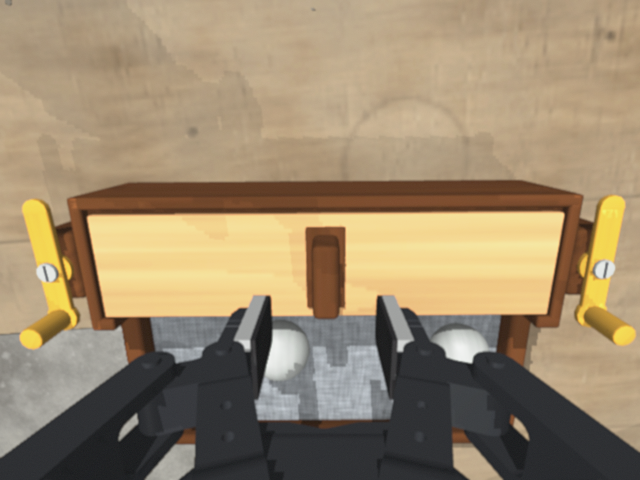

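Both buttons are clear, with their noses pointing back, and the rib at (325,275) lies between the fingers. I'll grip it and lift.

```bash
python3 -m jog '[[[0.5,1,18,0,0,0,0.5],[0.5,0,18,0,0,0,0.5],[0,0,14,0,0,0,0.5],[0,0,0,0,0,0,0.2],[0,0,0,0,0,0,0]]]' 60 | grep -E 'pos|force|gri'
python3 -m jog '[[[0,0,0,0,0,0,0],[0,0,0,0,0,0,0],[0,0,0,0,0,0,0]]]' 60| grep -E 'pos|force|gri'
python3 -m jog '[[[0,0,-5,0,0,0,0],[0,0,-8,0,0,0,0],[0,0,-20,0,0,0,0],[0,0,-30,0,0,0,0],[0,0,0,0,0,0,0]]]' 60| grep -E 'pos|force|gri'
python3 - <<'E'
from h import *
s=st(Q); print(s['qpos'].round(2)); f=snap('scene','s1')
E
```

```text
position: [0.588, -0.0659, 0.1485]
force: [0.3, 0.7, 0.2]
grip_width: 0.0144
finger_force: 0.0
position: [0.5881, -0.0655, 0.1487]
force: [0.3, -0.9, 1.1]
grip_width: 0.0129
finger_force: 59.3
position: [0.5894, -0.0655, 0.2154]
force: [0.7, -0.8, -2.0]
grip_width: 0.0125
finger_force: 59.1
t11.8 pos [0.5894, -0.0655, 0.2154] rot [-3.141, -0.006, -0.077] F [0.7, -0.8, -2.0] w0.0125 gf 59.137296080589294 case [58.7 -0.5]
[ 0.13  0.58 -0.18  1.76  0.13  0.81 -1.75]
```

View pics/s1.png

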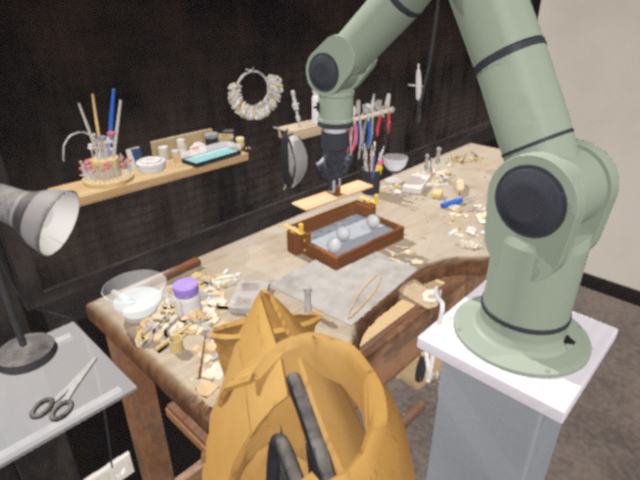

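The cover hangs level in the grip at about (335,193), and the three balls haven't moved. I'll carry it right and turn it a quarter so its long side runs along x.

```bash
for i in 1 2; do python3 -m jog '[[[-5.9,35.6,-1,0,0,0,0],[-5.9,35.6,-1,0,0,0,0],[-5.9,35.6,-1,0,0,0,0],[-5.9,35.6,-1,0,0,0,0]]]' 60 >/dev/null; done
python3 -m jog '[[[0,0,0,0,0,-0.14,0],[0,0,0,0,0,-0.14,0],[0,0,0,0,0,-0.14,0],[0,0,0,0,0,-0.14,0]]]' >/dev/null
python3 -m jog '[[[0,0,0,0,0,-0.14,0],[0,0,0,0,0,-0.14,0],[0,0,0,0,0,-0.14,0],[0,0,0,0,0,-0.14,0]]]' >/dev/null
python3 -m jog '[[[0,0,0,0,0,-0.14,0],[0,0,0,0,0,-0.14,0],[0,0,0,0,0,-0.14,0],[0,0,0,0,0,-0.11,0],[0,0,0,0,0,0,0]]]' >/dev/null
python3 - <<'E'
from h import *
s=st(Q); print(s['qpos'].round(2)); f=snap('top','t1')
cv2.imwrite('pics/t1c.png',cv2.resize(f['img'][120:340,280:620,::-1],None,fx=2,fy=2))
E
```

```text
t13.9 pos [0.5188, -0.3458, 0.2186] rot [-3.141, -0.001, 1.576] F [0.2, -0.4, -2.4] w0.0128 gf 59.14737403392792 case [   9.6 -285.4]
[ 0.88  0.67 -0.58  1.66  0.44  0.94  0.14]
```

View pics/t1c.png

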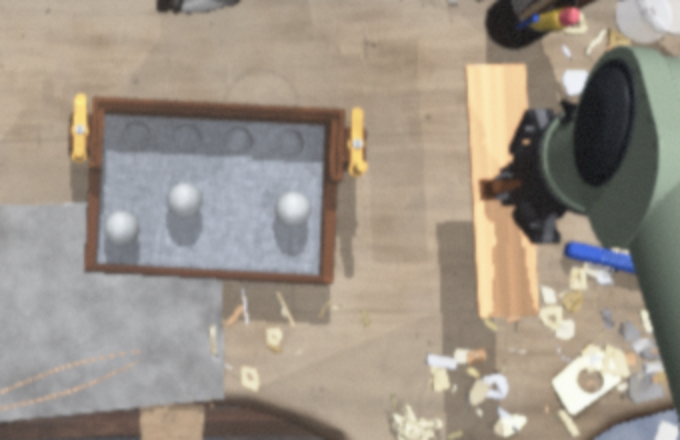

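The case is open with all four cups visible, and the bench under the cover is clear. I'll lower it.

```bash
python3 -m jog '[[[0,0,35,0,0,0,0],[0,0,35,0,0,0,0],[0,0,35,0,0,0,0],[0,0,20,0,0,0,0],[0,0,4,0,0,0,0]]]' 60| grep -E 'pos|force|gri'
python3 -m jog '[[[0,0,2,0,0,0,0],[0,0,1.5,0,0,0,0],[0,0,0,0,0,0,0]]]' 60| grep -E 'pos|force|gri'
python3 -m jog '[[[0,0,0,0,0,0,0.2],[0,0,0,0,0,0,0.4],[0,0,0,0,0,0,0.4],[0,0,-20,0,0,0,0.4],[0,0,-45,0,0,0,0.4]]]' 60| grep -E 'pos|force|gri'
python3 -m jog '[[[0,0,-45,0,0,0,0],[0,0,-30,0,0,0,0],[0,0,-0,0,0,0,0]]]' 60| grep -E 'pos|force|gri'
```

```text
position: [0.5182, -0.3451, 0.0878]
force: [-0.1, 0.5, -1.5]
grip_width: 0.0129
finger_force: 59.0
position: [0.5196, -0.3461, 0.0878]
force: [0.2, -0.4, -1.4]
grip_width: 0.0127
finger_force: 59.0
position: [0.5179, -0.345, 0.1499]
force: [0.0, -0.3, 0.8]
grip_width: 0.0342
finger_force: 0.0
position: [0.5206, -0.3465, 0.2313]
force: [0.4, 0.7, -0.5]
grip_width: -0.0001
finger_force: 0.0
```

```bash
for i in 1 2; do python3 -m jog '[[[36.4,-6.1,-8,0,0,0,0.23],[36.4,-6.1,-8,0,0,0,0.23],[36.4,-6.1,-8,0,0,0,0.23],[36.4,-6.1,-8,0,0,0,0.23]]]' 60 >/dev/null; done
for i in 1 2 3; do python3 -m jog '[[[0,0,0,0,0,0.1377,0.23],[0,0,0,0,0,0.1377,0.23],[0,0,0,0,0,0.1377,0.23],[0,0,0,0,0,0.1377,0.23]]]' >/dev/null; done
python3 -m jog '[[[0,0,0,0,0,0,0.23],[0,0,0,0,0,0,0.23]]]' >/dev/null
cat >> h.py <<'E'
def balls(name=None):
    s=bot.observe(); f=snap('wrist',name); r=bot.spot_point('ball_0',f)
    for b in r:
        uv=proj(b['xyz'],f,s['position'],s['tool_rot']); w=unproj(uv,.046,f,s['position'],s['tool_rot'])
        print('ball',w2c(b['xyz'],Q),'z%.3f'%b['xyz'][2],'at46',w2c(w,Q),'px',uv.round(),'c%.2f'%b['conf'])
    print('cups',[w2c(b['xyz'],Q).tolist() for b in bot.spot_point('cup_0',f)])
E
python3 -c "
from h import *; st(Q); balls('w5')"
```

```text
t17.8 pos [0.4695, -0.0546, 0.2906] rot [3.141, 0.0, -0.074] F [0.3, 0.2, -1.0] w0.0197 gf 0.0 case [-61.8   1.2]
ball [-12.3  29.2] z0.042 at46 [-12.   28.9] px [290. 162.] c0.89
ball [-45.4  98.1] z0.047 at46 [-45.6  98.4] px [209. 202.] c0.81
ball [ 27.6 152.7] z0.085 at46 [ 30.  173.9] px [105. 107.] c0.73
ball [-14.6 -86.5] z0.046 at46 [-14.6 -86.4] px [430. 165.] c0.56
cups [[62.5, -86.5], [59.5, -26.6], [63.3, 85.1]]
```

View pics/w5.png

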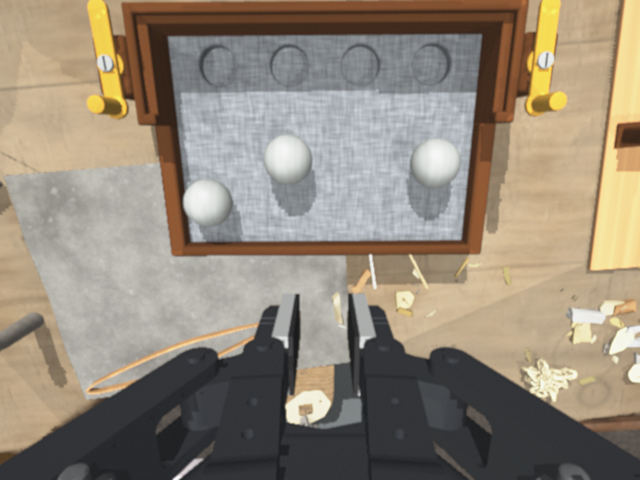

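Balls at (288,160), (208,203) and (435,163), and the cups show along the back. Ball A first: the two fingertips, about 20 mm apart, will cradle it as they push.

```bash
python3 -m jog '[[[1,-7,40,0,0,0,0.23],[1,-7,40,0,0,0,0.23],[1,-7,40,0,0,0,0.23],[1,-7,40,0,0,0,0.23],[0,0,12,0,0,0,0.23]]]' 60 | grep -E 'pos|force'
python3 -m jog '[[[0,0,8,0,0,0,0.23],[0,0,0,0,0,0,0.23]]]' | grep -E 'pos|force'
python3 -c "
from h import *; st(Q); balls()"
```

```text
position: [0.4745, -0.0263, 0.1159]
force: [0.8, -0.2, 0.1]
finger_force: 0.0
position: [0.4759, -0.0275, 0.1111]
force: [0.1, 0.6, 0.1]
finger_force: 0.0
t18.6 pos [0.4759, -0.0275, 0.1111] rot [3.141, 0.0, -0.078] F [0.1, 0.6, 0.1] w0.0196 gf 0.0 case [-57.5  28.7]
ball [-42.7  97.3] z0.046 at46 [-42.8  97.5] px [147. 289.] c0.97
ball [-12.5  32.3] z0.042 at46 [-11.8  32.3] px [314. 210.] c0.85
cups []
```

```bash
python3 -m jog '[[[8,0,0,0,0,0,0.23],[6,0,0,0,0,0,0.23],[5,0,0,0,0,0,0.23],[6,0,0,0,0,0,0.23],[7,0,0,0,0,0,0.23]]]' | grep -E 'pos|force'
python3 -m jog '[[[7,0,0,0,0,0,0.23],[7,0,0,0,0,0,0.23],[7,0,0,0,0,0,0.23],[7,0,0,0,0,0,0.23],[6,0,0,0,0,0,0.23]]]' | grep -E 'pos|force'
python3 -c "
from h import *; st(Q); balls('w6')"
```

```text
position: [0.5081, -0.0297, 0.1108]
force: [0.1, -0.6, 0.2]
finger_force: 0.0
position: [0.5422, -0.0324, 0.1108]
force: [0.6, -0.3, -0.1]
finger_force: 0.0
t19.8 pos [0.5422, -0.0324, 0.1108] rot [-3.142, -0.0, -0.079] F [0.6, -0.3, -0.1] w0.0196 gf 0.035812180722132325 case [ 9.  28.9]
ball [-14.4 -86.1] z0.047 at46 [-15.1 -87. ] px [602. 374.] c0.90
ball [-43.   95.8] z0.045 at46 [-42.4  95.4] px [173. 428.] c0.57
cups [[63.4, -87.6], [64.3, 82.6], [61.3, -27.0], [62.6, 30.7]]
```

View pics/w6.png

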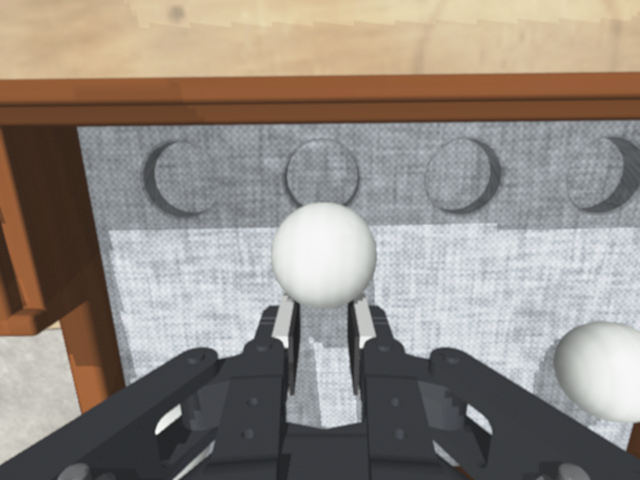

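The ball sits cradled at (324,255), directly in line with its cup at (322,172). I'll push on slowly.

```bash
python3 -m jog '[[[5,0,0,0,0,0,0.23],[5,0,0,0,0,0,0.23],[4,0,0,0,0,0,0.23],[4,0,0,0,0,0,0.23],[3,0,0,0,0,0,0.23]]]' | grep -E 'pos|force'
python3 -m jog '[[[2,0,0,0,0,0,0.23],[1,0,0,0,0,0,0.23],[0,0,0,0,0,0,0.23]]]' | grep -E 'pos|force'
python3 - <<'E'
from h import *
s=st(Q); f=snap('wrist','w7')
r=bot.spot_point('ball_0',f); print([(w2c(b['xyz'],Q).tolist(),b['xyz'][2].round(3)) for b in r])
g=cv2.cvtColor(f['img'],cv2.COLOR_RGB2GRAY)
for b in bot.trace('ball_0',f):
    (u,v),rad=cv2.minEnclosingCircle(np.argwhere(b['region'])[:,::-1].astype(np.float32)); print(round(u),round(v),round(rad,1),w2c(unproj((u,v),.039,f,s['position'],s['tool_rot']),Q))
E
```

```text
position: [0.5628, -0.034, 0.1108]
force: [-1.1, -0.5, 0.2]
finger_force: 0.0
position: [0.5655, -0.0342, 0.1108]
force: [0.6, -0.5, -0.1]
finger_force: 0.0
t20.7 pos [0.5655, -0.0342, 0.1108] rot [-3.142, 0.0, -0.079] F [0.6, -0.5, -0.1] w0.0200 gf 0.0 case [32.4 28.9]Traceback (most recent call last):
  File "<stdin>", line 3, in <module>
AttributeError: 'float' object has no attribute 'round'
```

View pics/w7.png

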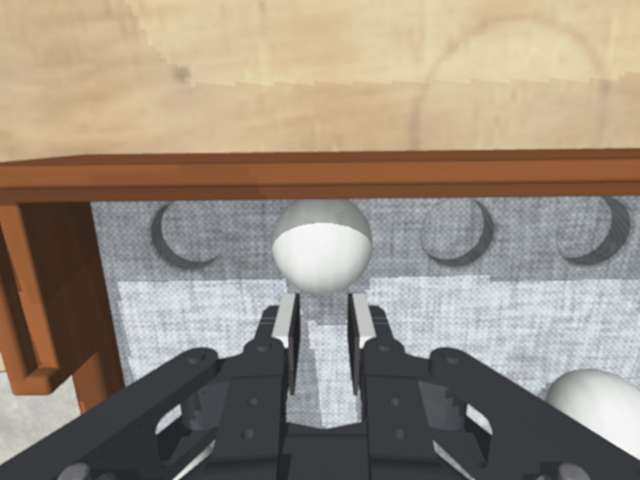

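The ball is at (322,245), clear of the fingertips, so it looks seated. I'll check that numerically, then move behind the right ball.

```bash
cat >> h.py <<'E'
def circ(name=None):
    s=bot.observe(); f=snap('wrist',name)
    for b in bot.trace('ball_0',f):
        if b['conf']<.4: continue
        (u,v),rad=cv2.minEnclosingCircle(np.argwhere(b['region'])[:,::-1].astype(np.float32))
        print('circ',round(u),round(v),'r%.1f'%rad,'at46',w2c(unproj((u,v),.046,f,s['position'],s['tool_rot']),Q),'at39',w2c(unproj((u,v),.039,f,s['position'],s['tool_rot']),Q),'c%.2f'%b['conf'])
    print('cup2 px',proj([*c2w((63.5,29),Q),.039],f,s['position'],s['tool_rot']).round())
E
python3 -c "
from h import *; circ()"
python3 -m jog '[[[-10,0,0,0,0,0,0.23],[-20,5,-40,0,0,0,0.23],[-20,25,-40,0,0,0,0.23],[-15,45,-5,0,0,0,0.23],[-20,40,0,0,0,0,0.23]]]' >/dev/null
python3 -m jog '[[[-5,0,0,0,0,0,0.23],[0,0,0,0,0,0,0.23],[0,0,0,0,0,0,0.23]]]' >/dev/null
python3 -c "
from h import *; st(Q); balls('w8'); circ()"
```

```text
circ 322 243 r51.3 at46 [65.4 29.6] at39 [63.4 29.6] c0.79
circ 596 420 r57.4 at46 [-15.3 -89.5] at39 [-21.6 -95.6] c0.69
circ 192 463 r24.1 at46 [-38.5  88.8] at39 [-45.9  91.9] c0.55
cup2 px [324. 242.]
t21.7 pos [0.4674, -0.1403, 0.1949] rot [-3.141, -0.0, -0.078] F [-0.4, -1.0, 0.8] w0.0196 gf 0.0 case [-57.3 -84.4]
ball [62.8 27.5] z0.037 at46 [60.9 22.9] px [119.  43.] c0.94
ball [-45.9  94. ] z0.046 at46 [-45.9  94. ] px [ 29. 239.] c0.72
ball [-13.8 -89.4] z0.049 at46 [-14.2 -89.5] px [333. 186.] c0.66
ball [  59.2 -153.1] z0.072 at46 [  65.2 -162.6] px [474.  33.] c0.27
cups [[63.3, -85.2], [60.8, 83.3]]
circ 333 184 r35.5 at46 [-12.7 -89.6] at39 [-13.6 -89.7] c0.90
circ 112 39 r46.6 at46 [62.7 26.7] at39 [64.2 30.2] c0.76
circ 24 240 r37.8 at46 [-46.3  97.5] at39 [-48.3 103.3] c0.62
cup2 px [114.  40.]
```

```bash
python3 -m jog '[[[0,4.5,35,0,0,0,0.23],[0,0,35,0,0,0,0.23],[0,0,14,0,0,0,0.23],[0,0,0,0,0,0,0.23]]]' | grep -E 'pos|force'
python3 -m jog '[[[8,0,0,0,0,0,0.23],[6,0,0,0,0,0,0.23],[5,0,0,0,0,0,0.23],[6,0,0,0,0,0,0.23],[7,0,0,0,0,0,0.23]]]' | grep -E 'pos|force'
python3 -m jog '[[[7,-0.4,0,0,0,0,0.23],[7,-0.4,0,0,0,0,0.23],[7,-0.4,0,0,0,0,0.23],[7,-0.4,0,0,0,0,0.23],[6,-0.4,0,0,0,0,0.23]]]' | grep -E 'pos|force'
python3 -c "
from h import *; st(Q); circ()"
```

```text
position: [0.4662, -0.1449, 0.109]
force: [-0.2, 0.8, -0.0]
finger_force: 0.0
position: [0.4994, -0.1484, 0.1112]
force: [-0.0, 0.1, -0.3]
finger_force: 0.0
position: [0.5335, -0.1489, 0.1108]
force: [-0.4, 0.4, 0.2]
finger_force: 0.1
t23.4 pos [0.5335, -0.1489, 0.1108] rot [-3.142, -0.0, -0.079] F [-0.4, 0.4, 0.2] w0.0196 gf 0.09991819766582921 case [  9.2 -87.9]
circ 324 255 r53.9 at46 [ 37.4 -88. ] at39 [ 35.1 -88. ] c0.81
circ 20 184 r57.0 at46 [64.7 20.9] at39 [63.8 26.6] c0.75
cup2 px [ 13. 184.]
```

```bash
python3 -m jog '[[[5,-0.2,0,0,0,0,0.23],[5,-0.2,0,0,0,0,0.23],[4,-0.2,0,0,0,0,0.23],[4,0,0,0,0,0,0.23],[3,0,0,0,0,0,0.23]]]' | grep -E 'pos|force'
python3 -m jog '[[[2,0,0,0,0,0,0.23],[1,0,0,0,0,0,0.23],[0,0,0,0,0,0,0.23]]]' | grep -E 'pos|force'
python3 -c "
from h import *; st(Q); circ()"
python3 -m jog '[[[-10,0,0,0,0,0,0.23],[-20,-5,-40,0,0,0,0.23],[-20,-25,-40,0,0,0,0.23],[-20,-45,0,0,0,0,0.23],[-20,-45,0,0,0,0,0.23]]]' >/dev/null
python3 -m jog '[[[-15,-45,0,0,0,0,0.23],[0,-14,0,0,0,0,0.23],[0,0,0,0,0,0,0.23],[0,0,0,0,0,0,0.23]]]' >/dev/null
python3 -c "
from h import *; st(Q); balls('w9'); circ()"
```

```text
position: [0.5542, -0.15, 0.1108]
force: [0.2, -0.4, -0.5]
finger_force: 0.0
position: [0.5568, -0.1502, 0.1108]
force: [-0.7, -1.0, 1.1]
finger_force: 0.0
t24.2 pos [0.5568, -0.1502, 0.1108] rot [-3.142, -0.0, -0.079] F [-0.7, -1.0, 1.1] w0.0194 gf 0.0 case [ 32.6 -87.5]
circ 32 246 r55.2 at46 [64.7 22.1] at39 [62.6 27.8] c0.95
cup2 px [ 28. 244.]
t25.2 pos [0.4664, 0.035, 0.1898] rot [3.141, 0.0, -0.079] F [-0.3, -0.3, -0.8] w0.0196 gf 0.0 case [-71.7  90.3]
ball [63.2 28.6] z0.037 at46 [60.8 31. ] px [442.   8.] c0.98
ball [-41.6  94.7] z0.047 at46 [-41.8  94.7] px [316. 210.] c0.65
cups [[60.8, -29.3], [62.2, 85.7]]
circ 630 23 r24.9 at46 [ 53.7 -65.4] at39 [ 55.4 -70.5] c0.76
circ 440 12 r41.3 at46 [58.9 30.6] at39 [60.8 28.7] c0.65
circ 308 218 r34.4 at46 [-46.1  98.8] at39 [-47.7  99.1] c0.59
cup2 px [440.   6.]
```

```bash
python3 -m jog '[[[-6,-6,0,0,0,0,0.22],[0,0,30,0,0,0,0.22],[0,0,30,0,0,0,0.22],[0,0,12,0,0,0,0.22],[0,0,0,0,0,0,0.22]]]' | grep -E 'pos|force'
python3 -c "
from h import *; st(Q); circ('w10')"
```

```text
position: [0.4602, 0.0425, 0.1168]
force: [0.2, -0.0, 1.0]
finger_force: 0.0
t26.0 pos [0.4602, 0.0425, 0.1168] rot [3.141, 0.003, -0.078] F [0.2, -0.0, 1.0] w0.0189 gf 0.0 case [-78.4  97.3]
circ 320 240 r52.6 at46 [-46.3  98.8] at39 [-48.3  98.9] c0.68
cup2 px [534. -91.]
```

View pics/w10.png

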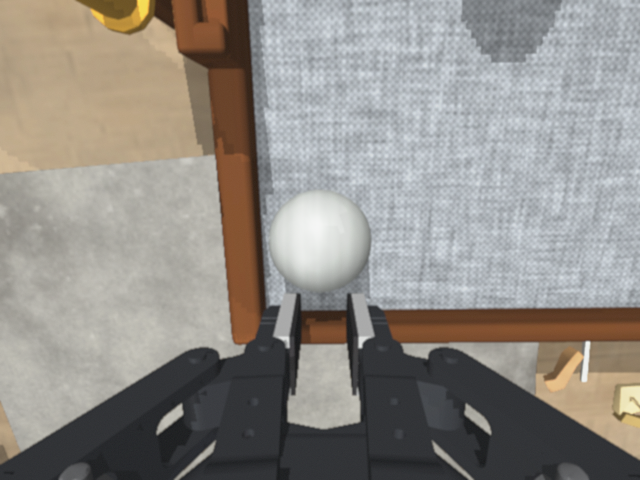

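The fingers straddle the ball at (320,240), which is just clear of the left rim. I'll push while drifting inward to y = 87 mm.

```bash
python3 -m jog '[[[4,0.6,0,0,0,0,0.22],[5,0.8,0,0,0,0,0.22],[5,0.8,0,0,0,0,0.22],[5,0.8,0,0,0,0,0.22],[5,0.8,1.5,0,0,0,0.22]]]' | grep -E 'pos|force'
python3 -m jog '[[[6,0.7,1.5,0,0,0,0.22],[6,0.7,1.5,0,0,0,0.22],[6,0.7,1,0,0,0,0.22],[6,0.7,0,0,0,0,0.22],[6,0.7,0,0,0,0,0.22]]]' | grep -E 'pos|force'
python3 -m jog '[[[6,0.6,0,0,0,0,0.22],[6,0.6,0,0,0,0,0.22],[6,0.6,0,0,0,0,0.22],[6,0.6,0,0,0,0,0.22]]]' | grep -E 'pos|force'
python3 -c "
from h import *; st(Q); circ('w11')"
```

```text
position: [0.4854, 0.0365, 0.1166]
force: [0.4, 0.1, -0.0]
finger_force: 0.0
position: [0.5149, 0.0307, 0.1123]
force: [-0.9, 0.3, -0.8]
finger_force: 0.1
position: [0.5386, 0.0264, 0.1124]
force: [0.5, -0.3, 0.4]
finger_force: 0.1
t27.5 pos [0.5386, 0.0264, 0.1124] rot [-3.142, -0.0, -0.079] F [0.5, -0.3, 0.4] w0.0189 gf 0.07654958521015942 case [ 0.9 87.2]
circ 481 160 r59.3 at46 [64.  31.5] at39 [63.5 28.6] c0.95
circ 323 253 r53.0 at46 [29.4 87.5] at39 [27.1 87.5] c0.85
cup2 px [480. 161.]
```

```bash
python3 -m jog '[[[6,0,0,0,0,0,0.22],[5,0,0,0,0,0,0.22],[5,0,0,0,0,0,0.22],[4,0,0,0,0,0,0.22],[4,0,0,0,0,0,0.22]]]' | grep -E 'pos|force'
python3 -m jog '[[[3,0,0,0,0,0,0.22],[3,0,0,0,0,0,0.22],[1.5,0,0,0,0,0,0.22],[0,0,0,0,0,0,0.22]]]' | grep -E 'pos|force'
python3 -c "
from h import *; st(Q); circ()"
python3 -m jog '[[[-10,0,0,0,0,0,0.22],[-20,5,-40,0,0,0,0.22],[-20,20,-40,0,0,0,0.22],[-20,35,-20,0,0,0,0.22],[-20,35,-20,0,0,0,0.22]]]' >/dev/null
python3 -m jog '[[[0,0,-30,0,0,0,0.22],[0,0,-20,0,0,0,0.22],[0,0,0,0,0,0,0.22],[0,0,0,0,0,0,0.22]]]' >/dev/null
python3 -c "
from h import *; st(Q); balls('w12'); circ()"
```

```text
position: [0.5623, 0.0246, 0.1123]
force: [0.7, -0.4, 0.7]
finger_force: 0.0
position: [0.5696, 0.024, 0.1123]
force: [0.8, 0.2, -0.0]
finger_force: 0.0
t28.5 pos [0.5696, 0.024, 0.1123] rot [-3.142, 0.0, -0.079] F [0.8, 0.2, -0.0] w0.0185 gf 0.0 case [32.  87.2]
circ 471 240 r54.0 at46 [65.7 31.8] at39 [63.7 28.9] c0.92
circ 323 243 r50.2 at46 [64.6 87.8] at39 [62.6 87.8] c0.61
cup2 px [471. 241.]
t29.5 pos [0.4717, -0.0636, 0.2823] rot [3.141, -0.0, -0.079] F [-0.4, 0.4, 0.1] w0.0185 gf 0.0 case [-58.9  -7.6]
ball [60.9 27.6] z0.036 at46 [59.4 26.6] px [277.  69.] c0.64
ball [65.  85.1] z0.037 at46 [63.6 82.5] px [202.  63.] c0.64
ball [ 63.1 -83.7] z0.039 at46 [ 62. -82.] px [423.  65.] c0.62
cups [[62.8, -27.8]]
circ 428 62 r29.9 at46 [ 63.7 -84.8] at39 [ 64.8 -86.6] c0.92
circ 198 64 r30.2 at46 [62.1 85.6] at39 [63.2 87.8] c0.88
cup2 px [275.  64.]
```

View pics/w12.png

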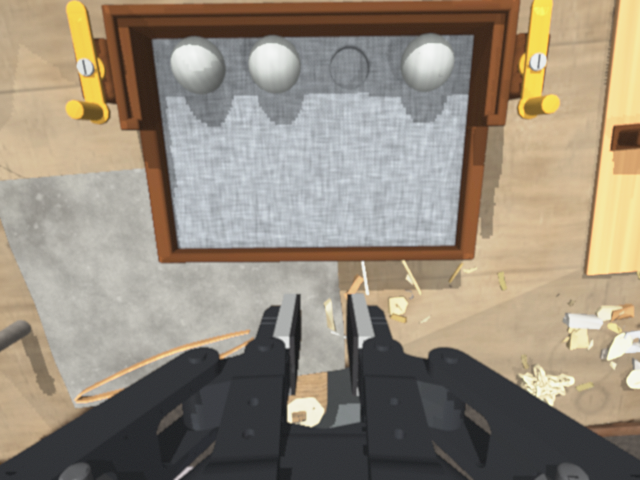

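All three balls sit in cups at (198,65), (275,65) and (428,62), with the cup at (349,67) empty. Back to the cover.

```bash
python3 -m jog '[[[9.9,39.6,0,0,0,0,0.5],[9.9,39.6,0,0,0,0,0.5],[9.9,39.6,0,0,0,0,0.5],[9.9,39.6,0,0,0,0,0.5]]]' >/dev/null
python3 -m jog '[[[9.9,39.6,0,0,0,0,0.5],[9.9,39.6,0,0,0,0,0.5],[9.9,39.6,0,0,0,0,0.5]]]' >/dev/null
for i in 1 2 3; do python3 -m jog '[[[0,0,0,0,0,-0.1379,0.5],[0,0,0,0,0,-0.1379,0.5],[0,0,0,0,0,-0.1379,0.5],[0,0,0,0,0,-0.1379,0.5]]]' >/dev/null; done
python3 -m jog '[[[-40,0,0,0,0,0,0.5],[0,0,0,0,0,0,0.5],[0,0,0,0,0,0,0.5]]]' >/dev/null
python3 - <<'E'
from h import *
s=st(Q); f=snap('wrist','w13'); print([(np.round(b['xyz'],4),b['conf']) for b in bot.spot_point('cover',f)])
for b in bot.trace('cover',f)[:2]:
    m=b['region'].astype(np.uint8); c=max(cv2.findContours(m,0,2)[0],key=cv2.contourArea)
    W=np.array([unproj(p[0],.006,f,s['position'],s['tool_rot'])[:2] for p in c],np.float32)*1000
    print(b['conf'],cv2.minAreaRect(W), [ (cv2.boundingRect(c))])
E
```

```text
t31.9 pos [0.5195, -0.3859, 0.2813] rot [-3.141, -0.001, 1.575] F [0.2, -0.5, -0.2] w0.0428 gf 0.0 case [  13.4 -325.3]
[(array([ 0.5202, -0.349 ,  0.0028]), 0.63)]
0.69 ((519.7867431640625, -346.87060546875), (260.1288146972656, 61.67790603637695), 0.22309595346450806) [(177, 136, 294, 70)]
```

```bash
python3 -m jog '[[[10,0,35,0,0,0,0.5],[10,0,35,0,0,0,0.5],[10,0,35,0,0,0,0.5],[9,0,35,0,0,0,0.5],[0,0,30,0,0,0,0.5]]]' >/dev/null
python3 -m jog '[[[0,0,25,0,0,0,0.5],[0,0,0,0,0,0,0.5]]]' | grep -E 'pos|force|grip'
python3 -m jog '[[[0,0,0,0,0,0,0.2],[0,0,0,0,0,0,0],[0,0,0,0,0,0,0],[0,0,0,0,0,0,0],[0,0,0,0,0,0,0]]]' 60 | grep -E 'pos|force|grip'
```

```text
position: [0.5186, -0.3449, 0.0846]
force: [0.3, -0.3, -0.3]
grip_width: 0.0427
finger_force: 0.0
position: [0.5204, -0.3466, 0.0892]
force: [-0.9, 2.4, 9.0]
grip_width: 0.0123
finger_force: 59.9
```

```bash
python3 -m jog '[[[0,0,-10,0,0,0,0],[0,0,-30,0,0,0,0],[0,0,-30,0,0,0,0],[0,0,-35,0,0,0,0],[0,0,-30,0,0,0,0]]]' 60 | grep -E 'pos|force|grip'
for i in 1 2 3; do python3 -m jog '[[[0,0,0,0,0,0.1376,0],[0,0,0,0,0,0.1376,0],[0,0,0,0,0,0.1376,0],[0,0,0,0,0,0.1376,0]]]' |grep finger; done
python3 -m jog '[[[0,0,0,0,0,0,0],[0,0,0,0,0,0,0]]]' | grep -E 'pos|force|grip'
python3 -c "
from h import *
s=st(Q); d=np.array([*c2w((57.5,0),Q),.22])-s['position']; print(Ro.from_euler('xyz',s['tool_rot']).as_matrix().T@d*1000)"
```

```text
position: [0.5196, -0.3464, 0.2253]
force: [0.6, 0.3, -1.3]
grip_width: 0.0126
finger_force: 58.8
finger_force: 58.8
finger_force: 58.8
finger_force: 58.8
position: [0.5198, -0.3462, 0.2231]
force: [0.4, -0.6, -1.6]
grip_width: 0.0123
finger_force: 58.8
t35.2 pos [0.5198, -0.3462, 0.2231] rot [3.141, -0.001, -0.07] F [0.4, -0.6, -1.6] w0.0123 gf 58.79123568534851 case [  10.6 -285.7]
[  48.58829637 -285.38803317    3.11694792]
```

```bash
for i in 1 2; do python3 -m jog '[[[6.1,-35.7,0,0,0,0.0008,0],[6.1,-35.7,0,0,0,0.0008,0],[6.1,-35.7,0,0,0,0.0008,0],[6.1,-35.7,0,0,0,0.0008,0]]]' |grep finger; done
python3 -m jog '[[[0,0,0,0,0,0,0],[0,0,0,0,0,0,0],[0,0,0,0,0,0,0]]]' | grep -E 'pos|force|grip'
cat >> h.py <<'E'
def cov(zt):
    s=bot.observe(); f=snap('wrist'); 
    for b in bot.trace('cover',f)[:1]:
        c=max(cv2.findContours(b['region'].astype(np.uint8),0,2)[0],key=cv2.contourArea)
        W=np.array([unproj(p[0],zt,f,s['position'],s['tool_rot'])[:2] for p in c],np.float32)*1000
        r=cv2.minAreaRect(W); print('cover',b['conf'],w2c(np.array(r[0])/1000,Q),r[1],r[2])
    print('cover spot',[(w2c(b['xyz'],Q),round(b['xyz'][2],4)) for b in bot.spot_point('cover',f)])
E
python3 - <<'E'
from h import *
s=st(Q); d=np.array([.5885,-.0653,.18])-s['position']; print(Ro.from_euler('xyz',s['tool_rot']).as_matrix().T@d*1000)
cov(s['position'][2]-.083)
E
```

```text
finger_force: 58.9
finger_force: 58.9
position: [0.5903, -0.0666, 0.2225]
force: [-0.7, -0.5, -2.7]
grip_width: 0.0123
finger_force: 59.0
t36.3 pos [0.5903, -0.0666, 0.2225] rot [3.141, 0.0, -0.081] F [-0.7, -0.5, -2.7] w0.0123 gf 59.006221890449524 case [59.5 -1.6]
[-1.84694494 -1.17398551 42.47010594]
cover 0.68 [56.9 -1.3] (259.28363037109375, 68.6681900024414) 85.36209869384766
cover spot [(array([59.2, -6.4]), 0.1342)]
```

```bash
python3 -c "
from h import *; balls(); f=snap('scene'); print('scene',[(w2c(b['xyz'],Q),round(b['xyz'][2],3),round(b['conf'],2)) for b in bot.spot_point('ball_0',f)])"
python3 -m jog '[[[-1.8,-1.2,12,0,0,-0.003,0],[0,0,12,0,0,0,0],[0,0,12,0,0,0,0],[0,0,6,0,0,0,0],[0,0,0,0,0,0,0]]]' | grep -E 'pos|force|grip'
python3 -c "
from h import *
s=st(Q); d=np.array([.5885,-.0653,.153])-s['position']; print(Ro.from_euler('xyz',s['tool_rot']).as_matrix().T@d*1000)"
```

```text
ball [ 61.3 -84. ] z0.040 at46 [ 62.9 -82.1] px [442. 238.] c0.89
ball [62. 28.] z0.035 at46 [65.1 26.8] px [282. 236.] c0.70
ball [65.7 86. ] z0.038 at46 [67.8 83.3] px [199. 233.] c0.68
cups [[61.7, -28.3]]
scene [(array([ 68.4, -85.9]), 0.036, 0.44), (array([67.2, 89.3]), 0.042, 0.41)]
position: [0.5883, -0.064, 0.179]
force: [-1.1, -1.0, -2.2]
grip_width: 0.0124
finger_force: 59.0
t37.2 pos [0.5883, -0.064, 0.179] rot [-3.142, 0.002, -0.078] F [-1.1, -1.0, -2.2] w0.0124 gf 58.966256976127625 case [57.4  0.9]
[ 0.31499259  1.28153083 26.02941433]
```

```bash
python3 -m jog '[[[0.3,1.2,6,0,0,0,0],[0,0,5,0,0,0,0],[0,0,3,0,0,0,0],[0,0,0,0,0,0,0]]]' | grep -E 'pos|force|grip'
python3 -m jog '[[[0,0,2,0,0,0,0],[0,0,2,0,0,0,0],[0,0,2,0,0,0,0],[0,0,0,0,0,0,0]]]' | grep -E 'pos|force|grip'
python3 -c "
from h import *; st(Q)"
```

```text
position: [0.5889, -0.0653, 0.166]
force: [-0.2, -0.1, -1.8]
grip_width: 0.0127
finger_force: 59.0
position: [0.5889, -0.0653, 0.1601]
force: [0.2, 0.4, -1.3]
grip_width: 0.0124
finger_force: 59.0
t38.0 pos [0.5889, -0.0653, 0.1601] rot [-3.142, 0.0, -0.078] F [0.2, 0.4, -1.3] w0.0124 gf 59.003300070762634 case [58.1 -0.3]
```

```bash
python3 -m jog '[[[-0.3,0,2,0,0,0,0],[0,0,2,0,0,0,0],[0,0,1.5,0,0,0,0],[0,0,0,0,0,0,0]]]' | grep -E 'pos|force|grip'
python3 -m jog '[[[0,0,1.5,0,0,0,0],[0,0,0,0,0,0,0]]]' | grep -E 'pos|force|grip'
python3 -m jog '[[[0,0,1.5,0,0,0,0],[0,0,0,0,0,0,0]]]' | grep -E 'pos|force|grip'
```

```text
position: [0.5886, -0.0653, 0.1546]
force: [-0.1, -0.2, -1.5]
grip_width: 0.0123
finger_force: 59.0
position: [0.5887, -0.0653, 0.1532]
force: [0.2, 0.4, -1.6]
grip_width: 0.0125
finger_force: 59.0
position: [0.5888, -0.0653, 0.1522]
force: [-1.4, 0.1, 4.6]
grip_width: 0.0122
finger_force: 59.7
```

Contact came at TCP z = 0.152, which matches the ledge height, so the cover is seated. I'll release it and check.

```bash
python3 -m jog '[[[0,0,0,0,0,0,0.15],[0,0,0,0,0,0,0.4],[0,0,-15,0,0,0,0.4],[0,0,-40,0,0,0,0.4],[-20,0,-40,0,0,0,0.4]]]' | grep -E 'pos|force|grip'
python3 -m jog '[[[-30,0,-20,0,0,0,0.4],[-20,0,0,0,0,0,0.4],[0,0,0,0,0,0,0.4],[0,0,0,0,0,0,0.4]]]' >/dev/null
python3 - <<'E'
from h import *
st(Q); cov(.069); s=bot.observe(); f=snap('wrist','w14')
print({q:[(w2c(b['xyz'],Q),round(b['xyz'][2],3),round(b['conf'],2)) for b in bot.spot_point(q,f)] for q in ('peg_left','peg_right','ball_0')})
E
```

```text
position: [0.5696, -0.0635, 0.2485]
force: [-0.6, 0.1, 0.6]
grip_width: 0.0339
finger_force: 0.0
t39.7 pos [0.5192, -0.0599, 0.268] rot [3.141, -0.002, -0.078] F [-0.4, -0.6, 0.1] w0.0340 gf 0.0 case [-11.8  -0.3]
cover 0.67 [57.4 -0.3] (259.388671875, 61.35258102416992) 85.3554458618164
cover spot [(array([53.2, -5.5]), 0.0648)]
{'peg_left': [(array([ 25.3, 150.7]), 0.088, 0.6)], 'peg_right': [(array([  30.9, -150.4]), 0.088, 0.93)], 'ball_0': []}
```

View pics/w14.png

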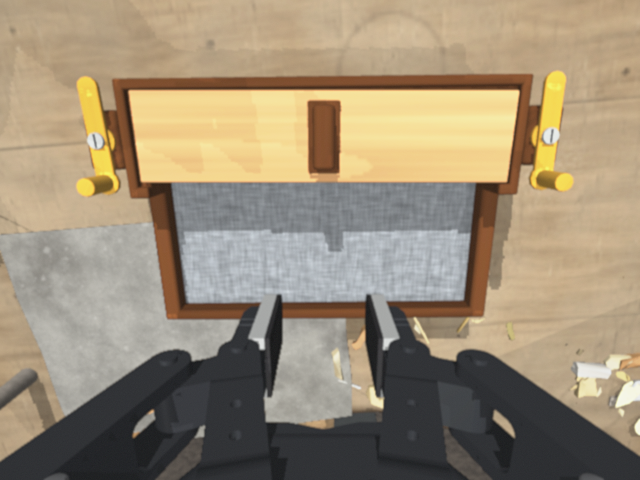

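The cover lies in its frame with the rim visible all round, and no ball shows on the felt. Now I'll turn the left button back (peg at (95,184)).

```bash
python3 -m jog '[[[10.2,-37.6,17,0,0,0,0.4],[10.2,-37.6,17,0,0,0,0.4],[10.2,-37.6,17,0,0,0,0.4],[10.2,-37.6,17,0,0,0,0.4],[0,0,0,0,0,0,0.4]]]' | grep -E 'pos|force'
python3 -m jog '[[[0,0,0,0,0,0,0.4]]]'>/dev/null
python3 - <<'E'
from h import *
s=st(Q); f=snap('wrist'); a=(f,s['position'],s['tool_rot'])
for b in bot.spot_point('peg_left',f): print(w2c(b['xyz'],Q),b['conf'])
E
```

```text
position: [0.5713, 0.0926, 0.1965]
force: [-0.0, 0.2, 0.6]
finger_force: 0.0
t40.6 pos [0.5712, 0.0878, 0.1981] rot [3.141, 0.001, -0.077] F [-0.8, -0.4, -0.0] w0.0343 gf 0.0 case [ 28.8 150.9]
[ 27.8 149.9] 0.77
```

```bash
python3 -m jog '[[[0,0.7,16,0,0,0,0.4],[0,0,16,0,0,0,0.4],[0,0,13,0,0,0,0.4],[0,0,0,0,0,0,0.2],[0,0,0,0,0,0,0]]]' 25 | grep -E 'pos|force'
python3 -m jog '[[[0,0,0,0,0,0,0],[0,0,0,0,0,0,0]]]' 25| grep -E 'pos|force|grip'
python3 -m jog '[[[1,-7.2,0,0,0,0,0],[2.8,-6.8,0,0,0,0,0],[4.4,-5.8,0,0,0,0,0]]]' | grep -E 'pos|force'
python3 -m jog '[[[5.8,-4.4,0,0,0,0,0],[6.8,-2.8,0,0,0,0,0],[7.2,-1,0,0,0,0,0],[0,0,0,0,0,0,0]]]' | grep -E 'pos|force|grip'
python3 -c "
from h import *; st(Q)"
```

```text
position: [0.5712, 0.0871, 0.1541]
force: [1.2, 1.7, -15.2]
finger_force: 24.9
position: [0.5712, 0.0869, 0.1541]
force: [1.5, 6.1, -14.1]
grip_width: 0.0107
finger_force: 25.1
position: [0.5806, 0.1044, 0.1541]
force: [-2.0, -7.1, -5.6]
finger_force: 25.7
position: [0.6017, 0.1131, 0.1542]
force: [0.5, 5.8, -8.7]
grip_width: 0.0108
finger_force: 25.4
t42.1 pos [0.6017, 0.1131, 0.1542] rot [-3.14, 0.0, -0.078] F [0.5, 5.8, -8.7] w0.0108 gf 25.39244145154953 case [ 57.3 178.5]
```

```bash
python3 -m jog '[[[0,0,0,0,0,0,0.4],[0,0,0,0,0,0,0.4],[0,0,-25,0,0,0,0.4],[0,0,-20,0,0,0,0.4]]]' | grep -E 'pos|force'
for i in 1 2; do python3 -m jog '[[[-3.6,41.2,0,0,0,0,0.4],[-3.6,41.2,0,0,0,0,0.4],[-3.6,41.2,0,0,0,0,0.4],[-3.6,41.2,0,0,0,0,0.4]]]' >/dev/null; done
python3 -m jog '[[[0,0,0,0,0,0,0.4],[0,0,0,0,0,0,0.4]]]' >/dev/null
python3 - <<'E'
from h import *
s=st(Q); f=snap('wrist')
for b in bot.spot_point('peg_right',f): print(w2c(b['xyz'],Q),b['conf'])
E
```

```text
position: [0.6015, 0.1118, 0.2]
force: [0.4, -0.3, -0.0]
finger_force: 0.0
t43.5 pos [0.5466, -0.2155, 0.1993] rot [3.141, -0.001, -0.081] F [0.7, 0.6, 0.8] w0.0344 gf 0.0 case [  27.4 -153.3]
[  27.5 -149.2] 0.68
```

```bash
python3 -m jog '[[[0.5,-2,16,0,0,0.003,0.4],[0,0,16,0,0,0,0.4],[0,0,14,0,0,0,0.4],[0,0,0,0,0,0,0.2],[0,0,0,0,0,0,0]]]' 25 | grep -E 'pos|force'
python3 -m jog '[[[0,0,0,0,0,0,0],[0,0,0,0,0,0,0]]]' 25| grep -E 'pos|force|grip'
python3 -m jog '[[[1,7.2,0,0,0,0,0],[2.8,6.8,0,0,0,0,0],[4.4,5.8,0,0,0,0,0]]]' | grep -E 'pos|force'
python3 -m jog '[[[5.8,4.4,0,0,0,0,0],[6.8,2.8,0,0,0,0,0],[7.2,1,0,0,0,0,0],[0,0,0,0,0,0,0]]]' | grep -E 'pos|force|grip'
python3 -c "
from h import *; st(Q)"
python3 -m jog '[[[0,0,0,0,0,0,0.4],[0,0,0,0,0,0,0.4],[0,0,-25,0,0,0,0.4],[0,0,-30,0,0,0,0.4]]]' | grep -E 'pos|force'
python3 -m jog '[[[-15,-40,-20,0,0,0,0.4],[-15,-40,-20,0,0,0,0.4],[-15,-40,-20,0,0,0,0.4],[-10,-40,0,0,0,0,0.4],[0,0,0,0,0,0,0.4]]]' >/dev/null
python3 -m jog '[[[0,0,0,0,0,0,0.4],[0,0,0,0,0,0,0.4]]]' >/dev/null
python3 - <<'E'
from h import *
st(Q); cov(.069); f=snap('wrist')
for q in ('peg_left','pivot_left','peg_right','pivot_right','ball_0'): print(q,[(w2c(b['xyz'],Q),round(b['xyz'][2],3),round(b['conf'],2)) for b in bot.spot_point(q,f)])
E
```

```text
position: [0.5474, -0.2122, 0.1528]
force: [1.5, 2.3, -14.0]
finger_force: 24.2
position: [0.5474, -0.2122, 0.1529]
force: [1.9, 1.5, -14.4]
grip_width: 0.0103
finger_force: 24.3
position: [0.5542, -0.2322, 0.1533]
force: [-3.9, 6.5, -3.1]
finger_force: 24.9
position: [0.5736, -0.2426, 0.1534]
force: [-1.5, 2.4, 0.3]
grip_width: 0.0105
finger_force: 25.0
t45.0 pos [0.5736, -0.2426, 0.1534] rot [-3.142, -0.0, -0.081] F [-1.5, 2.4, 0.3] w0.0105 gf 24.975775480270386 case [  56.4 -178.3]
position: [0.5727, -0.2426, 0.208]
force: [0.3, -0.0, 0.5]
finger_force: 0.0
t46.1 pos [0.5315, -0.0796, 0.268] rot [3.141, -0.0, -0.083] F [0.3, -0.8, -0.3] w0.0341 gf 0.0 case [  1.9 -19. ]
cover 0.68 [58.1 -0.4] (259.3043518066406, 61.384117126464844) 85.28388977050781
cover spot [(array([56.8, -4. ]), 0.0651)]
peg_left [(array([ 46.7, 178.3]), 0.086, 0.84)]
pivot_left [(array([ 53.6, 152.6]), 0.07, 0.56)]
peg_right [(array([  50. , -176.2]), 0.088, 0.91)]
pivot_right [(array([  61.2, -152.1]), 0.07, 0.97)]
ball_0 []
```

Both grips ended at the locked positions, but the network's peg x readings are a little low. I'll measure the button angles from the brass pixels.

```bash
python3 - <<'E'
from h import *
s=bot.observe(); f=snap('wrist'); h=cv2.cvtColor(f['img'],cv2.COLOR_RGB2HSV)
m=(h[...,0]>18)&(h[...,0]<32)&(h[...,1]>190)&(h[...,2]>120)
P=np.array([w2c(unproj((u,v),.0745,f,s['position'],s['tool_rot']),Q) for v,u in np.argwhere(m)])
for sg in (1,-1):
    k=P[(P[:,1]*sg>95)&(P[:,1]*sg<200)&(P[:,0]>20)&(P[:,0]<100)]; n=k[k[:,1]*sg<143]
    print(sg,len(k),k.min(0),k.max(0),'nose',len(n),n.mean(0),'slope',np.polyfit(n[:,1]*sg,n[:,0],1))
E
```

```text
Traceback (most recent call last):
IndexError: too many indices for array: array is 1-dimensional, but 2 were indexed
```

```bash
python3 - <<'E'
from h import *
s=bot.observe(); f=snap('wrist'); h=cv2.cvtColor(f['img'],cv2.COLOR_RGB2HSV)
for q in ('button_left','button_right'):
  for b in bot.trace(q,f)[:3]:
    P=np.array([w2c(unproj((u,v),.0745,f,s['position'],s['tool_rot']),Q) for v,u in np.argwhere(b['region'])])
    sg=np.sign(P[:,1].mean()); n=P[(P[:,1]*sg<143)]
    print(q,round(b['conf'],2),len(P),P.min(0),P.max(0),np.median(h[b['region']],0),'nose',len(n), n.mean(0).round(1) if len(n) else '', np.polyfit(n[:,1]*sg,n[:,0],1)[0].round(3) if len(n)>20 else '')
E
```

```text
button_left 0.98 2565 [ 41.1 112. ] [ 69.7 204.8] [ 25. 167. 244.] nose 852 [ 61.3 128.3] -0.217
button_left 0.7 32352 [  27.8 -127.7] [ 88.7 126.5] [ 21. 103. 244.] nose 32352 [59.1 -0.5] -0.002
button_right 0.73 2447 [  46.7 -200.1] [  69.8 -111.2] [ 25. 166. 245.] nose 853 [  62.2 -127.7] -0.135
button_right 0.2 482 [-146.9  228.9] [-118.5  254.5] [ 17.  29. 104.] nose 0
```

The buttons are about 0.2 rad (left) and 0.13 rad (right) short of locked. I'll push each peg back a few mm with closed fingertips.

```bash
python3 -m jog '[[[5,40,17,0,0,-0.005,0],[5,40,17,0,0,0,0],[5,40,17,0,0,0,0],[5,40,17,0,0,0,0],[0,0,15,0,0,0,0]]]' >/dev/null
python3 -m jog '[[[0,0,15,0,0,0,0],[0,0,15,0,0,0,0],[0,0,0,0,0,0,0],[0,0,0,0,0,0,0]]]' >/dev/null
python3 -c "
from h import *; st(Q)"
```

```text
t47.7 pos [0.5392, -0.2388, 0.155] rot [-3.141, 0.0, -0.075] F [-0.2, 1.2, -0.2] w-0.0001 gf 0.0 case [  21.8 -177.2]
```

```bash
python3 -m jog '[[[5,0.5,0,0,0,0,0],[4,0.5,0,0,0,0,0],[3,0.5,0,0,0,0,0],[3,0,0,0,0,0,0],[0,0,0,0,0,0,0]]]' | grep -E 'pos|force'
python3 -m jog '[[[2,0,0,0,0,0,0],[2,0,0,0,0,0,0],[0,0,0,0,0,0,0]]]' | grep -E 'pos|force'
python3 -c "
from h import *; st(Q)"
cat > btn.py <<'E'
from h import *
s=bot.observe(); f=snap('wrist')
for q in ('button_left','button_right'):
  for b in bot.trace(q,f)[:2]:
    if b['region'].sum()>9000 or b['conf']<.5: continue
    P=np.array([w2c(unproj((u,v),.0745,f,s['position'],s['tool_rot']),Q) for v,u in np.argwhere(b['region'])])
    sg=np.sign(P[:,1].mean()); n=P[(P[:,1]*sg<143)]
    print(q,round(b['conf'],2),P.min(0),P.max(0),'nose',len(n), n.mean(0).round(1) if len(n) else '', np.polyfit(n[:,1]*sg,n[:,0],1)[0].round(3) if len(n)>20 else '')
E
python3 btn.py
```

```text
position: [0.5542, -0.2423, 0.155]
force: [-0.3, 0.3, -0.1]
finger_force: 0.0
position: [0.5577, -0.2428, 0.1548]
force: [-0.8, -1.1, -0.7]
finger_force: 0.3
t48.5 pos [0.5577, -0.2428, 0.1548] rot [3.142, 0.0, -0.077] F [-0.8, -1.1, -0.7] w0.0004 gf 0.33008912578225136 case [  40.6 -179.7]
button_right 0.97 [  39.8 -187. ] [  67.3 -110.1] nose 2302 [  60.1 -127.3] -0.025
```

```bash
python3 -m jog '[[[1,0,0,0,0,0,0],[0,0,0,0,0,0,0],[-10,0,0,0,0,0,0],[-10,0,-10,0,0,0,0],[0,0,-35,0,0,0,0]]]' | grep -E 'pos|force'
for i in 1 2; do python3 -m jog '[[[0,-44.7,0,0,0,0,0],[0,-44.7,0,0,0,0,0],[0,-44.7,0,0,0,0,0],[0,-44.7,0,0,0,0,0]]]' >/dev/null; done
python3 -m jog '[[[0,0,15,0,0,0,0],[0,0,15,0,0,0,0],[0,0,15,0,0,0,0],[0,0,0,0,0,0,0],[0,0,0,0,0,0,0]]]' >/dev/null
python3 -c "
from h import *; st(Q)"; python3 btn.py
```

```text
position: [0.5358, -0.2408, 0.1984]
force: [0.2, -0.1, 0.1]
finger_force: 0.0
t50.5 pos [0.566, 0.1143, 0.1547] rot [3.141, 0.001, -0.078] F [0.7, 0.7, -0.1] w-0.0000 gf 0.0 case [ 21.6 176.9]
button_left 0.9 [ 34.9 111.8] [ 70.5 187. ] nose 2416 [ 61.7 128.2] -0.201
```

```bash
python3 -m jog '[[[5,-0.7,0,0,0,0,0],[4,-0.7,0,0,0,0,0],[3,-0.6,0,0,0,0,0],[3,0,0,0,0,0,0],[0,0,0,0,0,0,0]]]' | grep -E 'pos|force'
python3 -m jog '[[[2,0,0,0,0,0,0],[2,0,0,0,0,0,0],[0,0,0,0,0,0,0]]]' | grep -E 'pos|force'
python3 -c "
from h import *; st(Q)"; python3 btn.py
```

```text
position: [0.5815, 0.1162, 0.1548]
force: [-0.7, -0.1, -0.3]
finger_force: 0.0
position: [0.5854, 0.1158, 0.1548]
force: [0.0, -0.5, 0.7]
finger_force: 0.1
t51.4 pos [0.5854, 0.1158, 0.1548] rot [3.142, -0.0, -0.077] F [0.0, -0.5, 0.7] w0.0000 gf 0.11946850921958685 case [ 40.7 179.9]
button_left 0.65 [ 40.9 112.1] [ 66.2 187.7] nose 2042 [ 55.1 128.2] 0.066
```

```bash
python3 -m jog '[[[-10,0,0,0,0,0,0],[-10,0,-10,0,0,0,0],[0,0,-45,0,0,0,0],[0,0,-45,0,0,0,0],[-5,0,-20,0,0,0,0]]]' | grep -E 'pos|force'
python3 -m jog '[[[-5,40,0,0,0,0,0],[-5,40,0,0,0,0,0],[-5,40,0,0,0,0,0],[-5,40,0,0,0,0,0],[0,0,0,0,0,0,0]]]' >/dev/null
python3 -m jog '[[[0,0,0,0,0,0,0],[0,0,0,0,0,0,0]]]' >/dev/null
python3 btn.py
python3 - <<'E'
from h import *
st(Q); cov(.069); f=snap('scene')
for q in ('ball_0','flux_jar','dapping_punch_large','dapping_block'): print(q,[(np.round(b['xyz'],3).tolist(),round(b['conf'],2)) for b in bot.spot_point(q,f)[:3]])
E
```

```text
position: [0.5604, 0.1182, 0.2793]
force: [-0.1, -1.0, 0.7]
finger_force: 0.0
button_left 0.76 [ 48.  111.5] [ 65.6 201.4] nose 826 [ 54.9 127.8] 0.051
button_right 0.96 [  49.8 -200.8] [  66.8 -109.4] nose 930 [  59.3 -126.7] -0.002
t52.9 pos [0.5281, -0.0391, 0.275] rot [-3.141, -0.0, -0.075] F [-0.1, -0.9, -0.5] w0.0003 gf 0.0 case [-4.5 21.1]
cover 0.84 [57.8 -0.3] (259.5896301269531, 61.67597961425781) 85.34957122802734
cover spot [(array([57.1, -2.9]), 0.0616)]
ball_0 [([0.592, -0.149, 0.037], 0.55), ([0.597, -0.038, 0.038], 0.46), ([0.602, 0.025, 0.044], 0.37)]
flux_jar [([0.56, 0.45, -0.001], 0.83), ([0.591, -0.063, 0.061], 0.42)]
dapping_punch_large [([0.374, 0.26, 0.002], 0.68)]
dapping_block []
```

Everything checks out: the cover is home, both buttons are over it, and the balls are in their cups.

```bash
python3 -c "
from workcell import bot; print(bot.job_done())"
```

```text
the job is handed in; nothing more can be done
None
```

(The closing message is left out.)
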